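# Check a tasting box's lid stop, then hold the lid half open

## Task

Raise the lid of the white tasting box, which has a brass handle, until you feel it press gently but clearly on the red-tipped sprung stop behind it, so that we know the stop bears. Then, without letting the lid drop, ease it back down to 45 degrees open and hold it still there with the gripper fingers while the box is refilled: finish still holding it, as it falls shut by itself. Leave everything around the box alone.

Things in the scene. Friction and masses are not known exactly. Their poses are not given: they have to be found in the camera images.
- case: white open box, 124 deep x 180 wide x 60 mm high, fixed to the table; origin at the centre of its underside, z up, x from the front (handle side, towards the robot) to the hinge side, y along the hinge. Hinge line at x = +64, z = 66 mm; the closed lid's middle plane is at z = 66 mm
- lid (a joint): opening angle of the lid, rad: 0 = closed and level, grows as its front edge rises, 0.785 = 45 degrees. The lid (dark frame, clear pane, 8 mm thick) weighs 0.2 to 0.4 kg, swings almost without friction and falls shut when let go at any angle that the stop allows
- hinge (a point): point on the lid's hinge axis, at the middle of its length; the axis runs along the case's y
- handle (a point): middle of the brass handle bar: round, 12 mm thick, 70 mm long, parallel to the hinge, 177 mm from its axis in the lid's plane; 39 mm finger room to the lid's front edge, 60 mm between its end arms. Pinched from above, fingers on its front and back, the bar turns between the pads as the lid swings, the tool staying upright. The point's axes turn with the lid
- stop: fixed steel bracket behind the box, 150 mm high, with a red-tipped plunger that meets the lid's back 72 mm above the hinge axis, at mid-width. Set anew each time: met somewhere from 58 to 74 degrees open. Spring 1.5 N/mm, bottoms after 12 mm; 3 N at the handle is a light press (7 N at the tip). Origin on the table below the hinge line, within 9 mm; axes as the case's
- carton_blue: blue upright carton, 42x62x106 mm, bystander; origin at the centre of its underside
- jar_cherry: red jar with black lid, 68x66 mm, bystander; origin at the centre of its underside
- jar_apricot: orange jar with black lid, 65x62 mm, bystander; origin at the centre of its underside
- jar_lemon: yellow-green jar with black lid, 68x62 mm, bystander; origin at the centre of its underside
- ribbon: gold ribbon spool lying flat, 70x65x26 mm, bystander; origin at the centre of its underside
- price_card: white price card in a grey foot, 24x42x70 mm, bystander; origin at the centre of its underside
- pencil: yellow pencil, 136 mm, 7 mm thick, bystander; origin at the centre of its underside
- bar_in_case: cream and gold wrapped bar lying in the box, 158x79x12 mm, its long side along the hinge; origin at the centre of its underside

How it is judged:
By the outcome, as a careful person would: the job done as asked, in the order asked, and still so for the second after the job is handed in, while the arm keeps its last pose, push and grip.
It also fails if it takes over 67 s, if anything falls off the work surface, if the arm or the gripper's body presses on something with over 40 N, if the wrist force passes 120 N, or if a joint passes its speed limit or range.

## Robot

A 6-joint arm with a two-finger parallel gripper is mounted at the origin on a cart in front of the work surface, level with it; the furniture and walls round the work are solid. World frame = base frame: x ahead of the robot, y to its left, z up, the work surface at z = 0. Lengths are in mm, angles in rad, forces in N, time in s.
With the tool pointing down it reaches from about 300 to 825 mm from the base axis. Payload 5.4 kg.
Tool frame: the origin (TCP) lies at the very end of the fingers, on their centre line; the grasp point (between the pads) lies 19 mm behind it; z points along the fingers, y is the line along which they close (so a half turn about z gives the same grasp; the last joint's range is limited). The gripper opens to 92 mm and grips with 3 to 60 N. Pads are 20 mm wide; open, the fingers measure 128 mm over their backs; the gripper's body (75 mm by 189 mm) begins 69 mm behind the grasp point.
Start: joints at [1.029, 0.158, 1.597, -0, 1.386, -0.21], TCP at [187.313, 543.617, 214.601] pointing down, gripper open.
Joint ranges: [-2.91, 2.91], [-0.94, 2.29], [0.18, 2.7], [-1.29, 4.43], [0.17, 2.64], [-3, 3]. Speed limits (rad/s): [2.57, 2.57, 3.14, 3.14, 3.14, 3.14].

## Interface

Orientations are given as a 3x3 rotation matrix whose columns are the frame's x, y, z axes.
In Python, from plant import sense, camera, job_done gives the robot as it stands.
- The arm moves only by the tool move_arm, never from a script. Its argument "moves" is a list of rows, each an object with "jaw": the finger opening in mm, from 0 to 91.9; "linear": the shift along the tool's x, y, z as a fraction of full scale, a list of three; "twist": the turn about the tool's z as a fraction of full scale. A call has 1 to 5 rows; each row is the pose to reach, as a shift and turn from the pose commanded when the call began, along the tool's axes at that moment, turning the shorter way round; what a row does not reach only later rows make up. Full scale, the value 1, is 15 cm for a shift and pi rad for a turn. A row lasts 1/10 s, in which the tool goes at most 50 mm and 8.59 degrees, less where a joint would pass 70% of its speed; a pose out of reach is approached as far as the arm can. A call with a number of a shift or a turn outside -1 to 1 is refused whole. A call with a gripper value outside its range is refused whole. The fingers move at their own pace and stop on an object; "newtons" is the grip in N (left out, the last holds). Time passes only in rows, so rows that repeat a pose let the fingers close. It gives the time, the measured TCP pose, the force, the opening and the grip force at its end, in the units of the state.
- sense(): the state, without advancing time (a new reading comes with each control period).
- camera(name): name is "scene" or "side" or "wrist"; returns a dict with "color" (384x512x3 uint8, red, green, blue), "intrinsics" (3x3 intrinsics, pixels), "camera_from_world" (4x4, takes a point from world to camera coordinates). Camera axes: x right, y up, looking along -z (the intrinsics and any distortion apply to the point x, -y, -z); pixel columns grow to the right and rows downward; lengths in mm; the calibration is good to about 2 mm. The wrist camera is an equidistant fisheye: a pixel r from the principal point sees the ray r / f radians off the axis. A picture is of the moment at which its call begins. There is no depth.
- job_done(): hands the job in; it is judged then, once.
The state is a dict: "time": time; "joint_positions": joint angles; "joint_velocities": joint speeds; "joint_efforts": joint torques, N m; "eef_pos": TCP position; "eef_rot": TCP orientation; "contact_force": force on the tool from outside, world axes, zero at the start; "ft_torque": the same for the moment, N m; "gripper_width": finger opening in mm; "grasp_force": force on a finger pad.
Only numpy, scipy, OpenCV 4.12 (cv2) and the standard library are available. Lean on these libraries where they do the work, as an engineer would, in place of code of your own. Each camera call takes 0.05 s, during which the arm holds its last target. There are 200 camera calls.

## Working session

There is one attempt and no reset: what is moved stays moved. The work goes in short steps, Python scripts to look and compute and a tool call to move; the robot and the scene stay as the last step left them, time stands still between calls to the robot, and variables do not carry over. Pictures are saved under pics/ and viewed, at most 10 in all, crops included, and the job is handed in when it is done.

Besides the shell and the picture viewer there is one more tool, called after "Call:" as name([rows], argument=value, ...), one row to a line, values as JSON. move_arm: Moves the arm, as the interface text tells. Its arguments: {"type":"object","properties":{"moves":{"type":"array","items":{"type":"object","properties":{"jaw":{"type":"number"},"linear":{"type":"array","items":{"type":"number"}},"twist":{"type":"number"}}}},"newtons":{"type":"number"}},"required":["moves"]}

```bash
mkdir -p pics; python3 - <<'E'
from plant import sense,camera
import cv2,numpy as np
s=sense();print({k:np.round(v,3).tolist() for k,v in s.items()})
ims=[]
for n in("scene","side"):
    c=camera(n);np.savez(f"{n}.npz",**c);cv2.imwrite(f"pics/{n}0.png",c["color"][...,::-1])
    print(n,c["intrinsics"].tolist(),np.round(c["camera_from_world"],3).tolist())
E
```

```text
{'time': 0.0, 'joint_positions': [1.029, 0.159, 1.598, -0.0, 1.386, -0.21], 'joint_velocities': [0.001, -0.001, 0.0, 0.001, -0.001, -0.0], 'joint_efforts': [-0.001, -38.558, -32.21, 0.07, 0.038, -0.0], 'eef_pos': [186.986, 543.091, 213.639], 'eef_rot': [[-0.945, 0.326, -0.001], [0.326, 0.945, -0.002], [0.0, -0.002, -1.0]], 'contact_force': [1.374, 0.456, -0.379], 'ft_torque': [0.011, 0.01, -0.061], 'grasp_force': 0.0, 'gripper_width': 91.855}
scene [[371.02387753853696, 0.0, 251.30393493855027], [0.0, 371.02387753853696, 188.43439585284978], [0.0, 0.0, 1.0]] [[-0.524, -0.852, 0.013, 90.917], [0.411, -0.239, 0.88, -326.675], [-0.746, 0.466, 0.475, -654.935], [0.0, 0.0, 0.0, 1.0]]
side [[441.0651130937691, 0.0, 255.1235688968073], [0.0, 441.0651130937691, 195.52642965883132], [0.0, 0.0, 1.0]] [[0.831, -0.555, 0.02, -525.955], [0.303, 0.484, 0.821, -126.674], [-0.466, -0.676, 0.571, -1350.562], [0.0, 0.0, 0.0, 1.0]]
```

View pics/scene0.png

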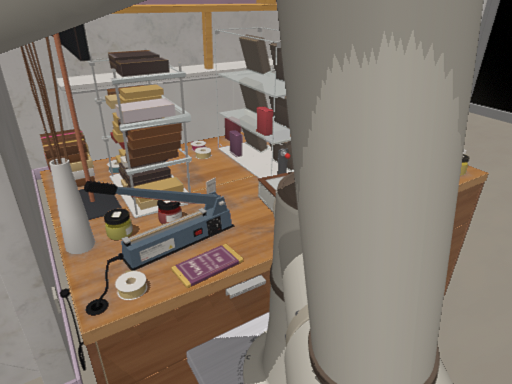

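View pics/side0.png

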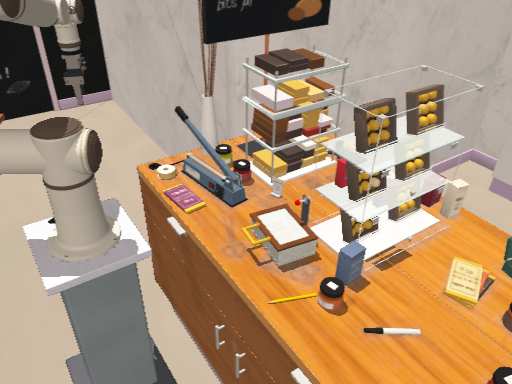

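The side view shows the box at about (285,235), its handle at (256,234), and the red stop tip at (298,202). In the scene view the arm hides the box. I'll enlarge the side crop and check the wrist view.

```bash
python3 - <<'E'
from plant import camera
import cv2,numpy as np
a=np.load("side.npz")["color"][...,::-1]
s=cv2.resize(a[185:310,225:375],None,fx=5,fy=5 if 0 else 4.8,interpolation=cv2.INTER_CUBIC)
cv2.imwrite("pics/crop.png",s)
c=camera("wrist");np.savez("wrist.npz",**c);cv2.imwrite("pics/wrist0.png",c["color"][...,::-1])
print(c["intrinsics"].tolist(),np.round(c["camera_from_world"],3).tolist())
E
```

```text
[[297.3186396354542, 0.0, 256.22106507390856], [0.0, 297.3186396354542, 186.59709126767586], [0.0, 0.0, 1.0]] [[0.327, 0.945, -0.002, -574.152], [-0.918, 0.317, -0.237, 27.091], [-0.223, 0.079, 0.972, -390.312], [0.0, 0.0, 0.0, 1.0]]
```

View pics/crop.png

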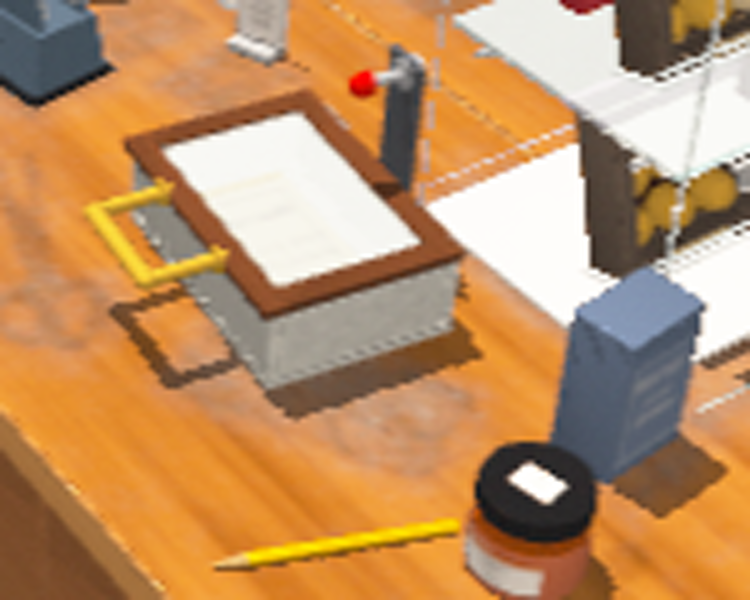

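View pics/wrist0.png

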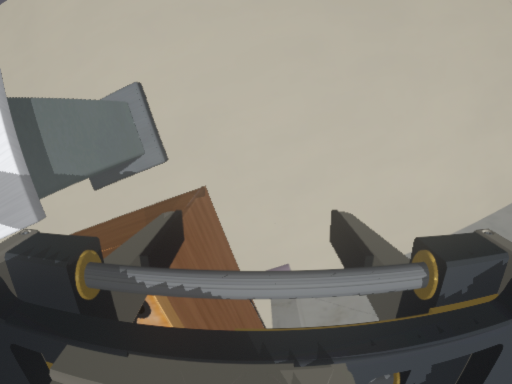

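The crop shows lid-top corners at (127,140), (310,92), (462,255) and (268,315). The handle bar runs (92,210)–(148,280). The wrist view looks at the floor, so it doesn't help. I'll cast the rays now.

```bash
cat > h.py <<'E'
import numpy as np
def hit(c,uv,z):
    K=c["intrinsics"];T=c["camera_from_world"];R=T[:3,:3]
    o=-R.T@T[:3,3];d=np.linalg.inv(K)@[uv[0],uv[1],1];d=R.T@(d*[1,-1,-1])
    return o+d*(z-o[2])/d[2]
E
python3 - <<'E'
import numpy as np
from h import hit
c=np.load("side.npz")
f=lambda p,z:hit(c,(225+p[0]/5-.4,185+p[1]/4.8-.4),z)
L=[f(p,70) for p in[(127,140),(310,92),(462,255),(268,315)]]
for p in L:print(p.round(1))
print("sides",[np.linalg.norm(L[i]-L[i-1]).round(1) for i in range(4)])
H=[f(p,66) for p in[(92,210),(148,280)]];print("handle",H,np.linalg.norm(H[0]-H[1]))
m=np.mean(L,0);hy=(L[0]+L[1]-L[2]-L[3]);ang=np.degrees(np.arctan2(-hy[0],hy[1]));print("mid",m,"yaw",ang, np.degrees(np.arctan2(*(L[1]+L[2]-L[0]-L[3])[1::-1])))
d=H[0]-H[1];print("yaw handle",np.degrees(np.arctan2(-d[0],d[1])))
for nm,p,z in[("redtip",(362,84),138),("pencil",(215,567),0),("pencil",(460,525),3),("jar",(535,480),66),("carton",(625,300),106),("card",(260,45),0)]:print(nm,f(p,z).round(0))
E
```

```text
[ 444.5 -251.    70. ]
[ 571. -269.   70.]
[ 544.6 -447.9   70. ]
[ 419.3 -431.2   70. ]
sides [np.float64(182.0), np.float64(127.8), np.float64(180.9), np.float64(126.4)]
handle [array([ 391.24295266, -294.84643464,   66.        ]), array([ 383.01257732, -366.59271788,   66.        ])] 72.21681408680618
mid [ 494.84235328 -349.75106645   70.        ] yaw -8.178176857728488 -7.856646897773779
yaw handle -6.5440800815350135
redtip [ 541. -352.  138.]
pencil [ 325. -520.    0.]
pencil [ 450. -568.    3.]
jar [ 460. -605.   66.]
carton [ 562. -555.  106.]
card [ 639. -128.    0.]
```

The sizes agree: lid 181×127, handle 72, yaw about −8°. The hinge is near (562,−357) and the handle near (387,−332). Next I'll check the route clearances (sealer lever, glass shelf).

```bash
python3 - <<'E'
import numpy as np
from h import hit
a=np.load("scene.npz");b=np.load("side.npz")
def tri(p,q):
    o1,o2=[-c["camera_from_world"][:3,:3].T@c["camera_from_world"][:3,3] for c in(a,b)]
    d1=hit(a,p,0)-o1;d2=hit(b,q,0)-o2
    t=np.linalg.lstsq(np.c_[d1,-d2],o2-o1,rcond=None)[0]
    x,y=o1+t[0]*d1,o2+t[1]*d2;return ((x+y)/2).round(0),np.linalg.norm(x-y).round(1)
print("lever end",tri((88,186),(179,109)))
print("lever pivot",tri((222,200),(236,187)))
p=hit(b,(311,228),3);print("shelf base corner",p, "back",hit(b,(378,262),3), hit(b,(340,208),3))
for z in(150,250,350,450):print(z,hit(b,(331,96),z).round(0),hit(b,(316,184),z).round(0))
s=hit
E
```

```text
lever end (array([453., 233., 229.]), np.float64(0.4))
lever pivot (array([ 490., -101.,   73.]), np.float64(10.9))
shelf base corner [ 616.82292341 -343.76202242    3.        ] back [ 681.28801797 -569.59205383    3.        ] [ 769.41553631 -313.29397766    3.        ]
150 [1150.  184.  150.] [ 638. -320.  150.]
250 [973.   3. 250.] [ 531. -432.  250.]
350 [ 796. -178.  350.] [ 423. -544.  350.]
450 [ 618. -358.  450.] [ 315. -656.  450.]
```

The lever end is at about (453,233,229). The shelf front-left corner is at about (617,−344), clear of the gripper body at the expected stop angle of about 67°. I'll travel high.

Call:
move_arm([
  {"jaw": 34, "linear": [0, 0, -0.3], "twist": 0.047},
  {"jaw": 34, "linear": [0, 0, -0.6], "twist": 0.094},
  {"jaw": 34, "linear": [0, 0, -0.8], "twist": 0.141},
  {"jaw": 34, "linear": [0, 0, -0.8], "twist": 0.188},
  {"jaw": 34, "linear": [0, 0, -0.8], "twist": 0.235},
])

```text
time: 0.65
eef_pos: [187.6, 544.0, 335.9]
eef_rot: [[-0.475, 0.88, 0.001], [0.88, 0.475, 0.002], [0.001, 0.002, -1.0]]
contact_force: [-0.1, 0.5, -0.9]
gripper_width: 53.7
grasp_force: 0.0
```

Call:
move_arm([
  {"jaw": 34, "linear": [0, 0, 0], "twist": 0.045},
  {"jaw": 34, "linear": [0, 0, 0], "twist": 0.09},
  {"jaw": 34, "linear": [0, 0, 0], "twist": 0.135},
  {"jaw": 34, "linear": [0, 0, 0], "twist": 0.18},
  {"jaw": 34, "linear": [0, 0, 0], "twist": 0.204},
])

```text
time: 1.15
eef_pos: [187.2, 543.5, 334.2]
eef_rot: [[0.144, 0.99, -0.0], [0.99, -0.144, -0.001], [-0.001, -0.0, -1.0]]
contact_force: [1.2, 0.1, -0.2]
gripper_width: 34.1
grasp_force: 0.0
```

Call:
move_arm([
  {"jaw": 34, "linear": [-0.2, 0.2, 0], "twist": 0},
  {"jaw": 34, "linear": [-0.4, 0.4, 0], "twist": 0},
  {"jaw": 34, "linear": [-0.6, 0.6, 0], "twist": 0},
  {"jaw": 34, "linear": [-0.8, 0.8, 0], "twist": 0},
  {"jaw": 34, "linear": [-1, 1, 0], "twist": 0},
])

```text
time: 1.65
eef_pos: [315.4, 372.6, 334.3]
eef_rot: [[0.139, 0.99, -0.0], [0.99, -0.139, -0.0], [-0.0, -0.0, -1.0]]
contact_force: [0.1, 0.5, 0.7]
gripper_width: 34.1
grasp_force: 0.0
```

Call:
move_arm([
  {"jaw": 34, "linear": [-0.2, 0.18, 0], "twist": 0},
  {"jaw": 34, "linear": [-0.4, 0.36, 0], "twist": 0},
  {"jaw": 34, "linear": [-0.6, 0.54, 0], "twist": 0},
  {"jaw": 34, "linear": [-0.8, 0.7, 0], "twist": 0},
  {"jaw": 34, "linear": [-1, 0.87, 0], "twist": 0},
])

```text
time: 2.15
eef_pos: [423.5, 205.9, 334.4]
eef_rot: [[0.14, 0.99, -0.0], [0.99, -0.14, 0.0], [-0.0, -0.0, -1.0]]
contact_force: [-0.2, -0.1, -0.3]
gripper_width: 33.9
grasp_force: 0.0
```

Call:
move_arm([
  {"jaw": 34, "linear": [-0.2, 0.05, 0], "twist": 0},
  {"jaw": 34, "linear": [-0.4, 0.1, 0], "twist": 0},
  {"jaw": 34, "linear": [-0.6, 0.16, 0], "twist": 0},
  {"jaw": 34, "linear": [-0.8, 0.22, 0], "twist": 0},
  {"jaw": 34, "linear": [-1, 0.27, 0], "twist": 0},
])

```text
time: 2.65
eef_pos: [442.2, 51.9, 334.3]
eef_rot: [[0.14, 0.99, -0.0], [0.99, -0.14, 0.0], [0.0, -0.0, -1.0]]
contact_force: [0.2, -0.2, 0.1]
gripper_width: 33.8
grasp_force: 0.0
```

Call:
move_arm([
  {"jaw": 34, "linear": [-0.2, 0, 0], "twist": 0},
  {"jaw": 34, "linear": [-0.4, 0, 0], "twist": 0},
  {"jaw": 34, "linear": [-0.6, 0, 0], "twist": 0},
  {"jaw": 34, "linear": [-0.8, 0, 0], "twist": 0},
  {"jaw": 34, "linear": [-1, 0, 0], "twist": 0},
])

```text
time: 3.15
eef_pos: [420.9, -96.4, 334.4]
eef_rot: [[0.14, 0.99, -0.0], [0.99, -0.14, 0.0], [0.0, -0.0, -1.0]]
contact_force: [0.6, 0.7, 0.7]
gripper_width: 34.2
grasp_force: 0.0
```

Call:
move_arm([
  {"jaw": 34, "linear": [-0.2, 0, 0], "twist": 0},
  {"jaw": 34, "linear": [-0.4, 0, 0], "twist": 0},
  {"jaw": 34, "linear": [-0.6, 0, 0], "twist": 0},
  {"jaw": 34, "linear": [-0.8, 0, 0], "twist": 0},
  {"jaw": 34, "linear": [-0.9, 0, 0], "twist": 0},
])

```text
time: 3.65
eef_pos: [401.8, -230.7, 334.1]
eef_rot: [[0.142, 0.99, -0.001], [0.99, -0.142, 0.0], [0.0, -0.001, -1.0]]
contact_force: [-0.3, 0.3, 0.3]
gripper_width: 34.4
grasp_force: 0.0
```

```bash
python3 - <<'E'
from plant import camera
import cv2,numpy as np
for n in("scene","wrist"):
    c=camera(n);np.savez(f"{n}1.npz",**c);cv2.imwrite(f"pics/{n}1.png",c["color"][...,::-1])
E
```

```text
(no output)
```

View pics/wrist1.png

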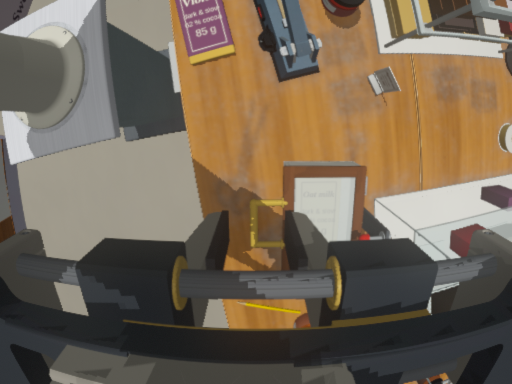

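The wrist view shows the handle bar at column ~254, rows 202–246, and lid corners near (285,163) and (366,165). I'll use the fisheye rays to refine these.

```bash
cat >> h.py <<'E'
def fhit(c,uv,z):
    K=c["intrinsics"];T=c["camera_from_world"];R=T[:3,:3];o=-R.T@T[:3,3]
    p=np.array([(uv[0]-K[0,2])/K[0,0],(uv[1]-K[1,2])/K[1,1]]);r=np.hypot(*p)
    d=np.r_[p/r*np.sin(r),np.cos(r)]*[1,-1,-1];d=R.T@d
    return o+d*(z-o[2])/d[2]
E
python3 - <<'E'
import numpy as np,cv2
from h import fhit
c=np.load("wrist1.npz");h=cv2.cvtColor(c["color"],cv2.COLOR_RGB2HSV)
m=cv2.inRange(h,(20,150,120),(32,255,255));m[:195]=0;m[252:]=0;m[:,:245]=0;m[:,290:]=0
for r in range(198,252,4):
    x=np.flatnonzero(m[r]);print(r,x.min() if len(x) else 0,x.max() if len(x) else 0,len(x))
ys,xs=np.nonzero(m[:,:259]);print(xs.min(),xs.max(),ys.min(),ys.max())
A=fhit(c,(254,ys.min()),66);B=fhit(c,(254,ys.max()),66);print(A,B,np.linalg.norm(A-B))
print("lid",fhit(c,(284,164),70),fhit(c,(366,166),70))
# along-bar fit
rows=[(np.flatnonzero(m[r,:262]).mean()+245*0,r) for r in range(206,242)]
P=np.array([fhit(c,q,66) for q in rows]);print(P.mean(0),np.degrees(np.arctan(np.polyfit(P[:,1],P[:,0],1)[0])))
E
```

```text
198 282 283 2
202 251 287 37
206 251 283 8
210 251 255 5
214 251 255 5
218 251 255 5
222 251 255 5
226 251 255 5
230 251 255 5
234 250 255 6
238 250 255 6
242 250 281 9
246 251 282 20
250 0 0 0
250 258 200 247
[ 389.68613062 -292.88065834   66.        ] [ 378.06768366 -371.72973158   66.        ] 79.70046839253092
lid [ 442.05031578 -243.10858668   70.        ] [ 569.67152976 -263.21108166   70.        ]
[ 382.26485442 -331.09567267   66.        ] 9.27344522694983
```

Call:
move_arm([
  {"jaw": 36, "linear": [-0.23, 0, 0.2], "twist": 0},
  {"jaw": 36, "linear": [-0.46, 0, 0.4], "twist": 0},
  {"jaw": 36, "linear": [-0.685, -0.01, 0.6], "twist": 0},
  {"jaw": 36, "linear": [-0.685, -0.015, 0.8], "twist": 0},
  {"jaw": 36, "linear": [-0.685, -0.015, 1], "twist": 0},
])

```text
time: 4.25
eef_pos: [386.2, -329.8, 183.4]
eef_rot: [[0.14, 0.99, 0.0], [0.99, -0.14, 0.001], [0.001, 0.0, -1.0]]
contact_force: [0.5, -0.1, -0.7]
gripper_width: 36.3
grasp_force: 0.0
```

Call:
move_arm([
  {"jaw": 36, "linear": [0, 0, 0.2], "twist": 0},
  {"jaw": 36, "linear": [0, 0, 0.4], "twist": 0},
  {"jaw": 36, "linear": [0, 0, 0.58], "twist": 0},
  {"jaw": 36, "linear": [0, 0, 0.58], "twist": 0},
])

```text
time: 4.65
eef_pos: [384.6, -326.4, 93.9]
eef_rot: [[0.138, 0.99, -0.005], [0.99, -0.138, 0.007], [0.006, -0.006, -1.0]]
contact_force: [-0.4, 1.2, 0.9]
gripper_width: 35.9
grasp_force: 0.0
```

```bash
python3 - <<'E'
from plant import camera
import cv2,numpy as np
ims={n:camera(n) for n in("side","wrist")}
for n,c in ims.items(): np.savez(f"{n}2.npz",**c)
a=cv2.resize(ims["side"]["color"][170:290,200:333],(400*1,361));b=cv2.resize(ims["wrist"]["color"][150:384,100:400],(400,312))
o=np.zeros((361,800,3),np.uint8);o[:,:400]=a;o[:312,400:]=b
cv2.imwrite("pics/two2.png",o[...,::-1])
E
```

```text
(no output)
```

View pics/two2.png

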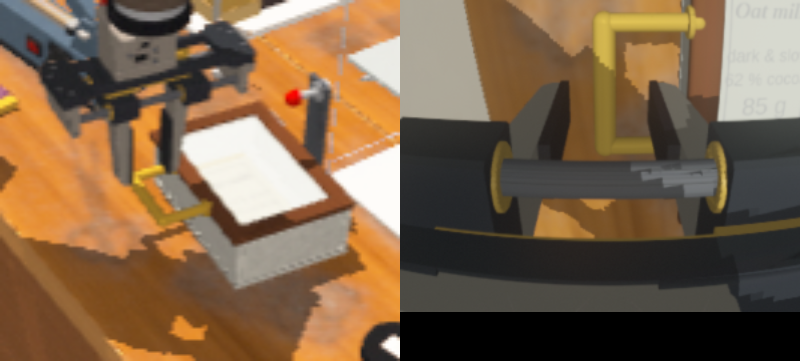

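The picture shows the bar between the fingertips. I'll re-measure the bar from this closer view.

```bash
python3 - <<'E'
import numpy as np
from plant import sense
from h import fhit
c=np.load("wrist2.npz");f=lambda x,y:fhit(c,(100+(x-400)*.75,150+y*.75),66)
A=f(604,14);B=f(604,152);M=f(605,82);print(A,B,np.linalg.norm(A-B),M)
print("lid edge",f(692,60)); s=sense();print(s["eef_pos"],s["eef_rot"].round(4) if hasattr(s["eef_rot"],"round") else s["eef_rot"])
E
```

```text
[ 388.95305607 -292.69084314   66.        ] [ 377.68787966 -370.94840081   66.        ] 79.06421145085928 [ 384.28493054 -329.03958982   66.        ]
lid edge [ 432.01197841 -323.49093715   66.        ]
[ 386.46138999 -329.57959338   98.11044066] [[ 1.386e-01  9.903e-01 -0.000e+00]
 [ 9.903e-01 -1.386e-01  5.000e-04]
 [ 5.000e-04 -1.000e-04 -1.000e+00]]
```

Call:
move_arm([
  {"jaw": 36, "linear": [0, -0.01, 0.12], "twist": 0},
  {"jaw": 36, "linear": [0, -0.01, 0.24], "twist": 0},
  {"jaw": 36, "linear": [0, -0.01, 0.34], "twist": 0},
  {"jaw": 36, "linear": [0, -0.01, 0.34], "twist": 0},
  {"jaw": 36, "linear": [0, -0.01, 0.34], "twist": 0},
])

```text
time: 5.25
eef_pos: [385.4, -331.0, 48.4]
eef_rot: [[0.139, 0.99, 0.002], [0.99, -0.139, -0.002], [-0.002, 0.002, -1.0]]
contact_force: [-0.3, 1.4, 0.1]
gripper_width: 36.0
grasp_force: 0.0
```

Call:
move_arm([
  {"jaw": 5, "linear": [0, 0, 0], "twist": 0},
  {"jaw": 5, "linear": [0, 0, 0], "twist": 0},
  {"jaw": 5, "linear": [0, 0, 0], "twist": 0},
  {"jaw": 5, "linear": [0, 0, 0], "twist": 0},
  {"jaw": 5, "linear": [0, 0, 0], "twist": 0},
], newtons=14)

```text
time: 5.75
eef_pos: [382.9, -330.5, 47.3]
eef_rot: [[0.139, 0.99, -0.004], [0.99, -0.139, 0.0], [-0.0, -0.004, -1.0]]
contact_force: [-7.4, 1.4, 8.2]
gripper_width: 11.7
grasp_force: 14.0
```

Call:
move_arm([
  {"jaw": 5, "linear": [0, -0.014, -0.051], "twist": 0},
  {"jaw": 5, "linear": [0, -0.011, -0.103], "twist": 0},
  {"jaw": 5, "linear": [0, -0.005, -0.154], "twist": 0},
  {"jaw": 5, "linear": [0, 0.003, -0.205], "twist": 0},
  {"jaw": 5, "linear": [0, 0.003, -0.205], "twist": 0},
])

```text
time: 6.25
eef_pos: [385.7, -330.8, 78.7]
eef_rot: [[0.139, 0.99, 0.002], [0.99, -0.139, -0.002], [-0.001, 0.002, -1.0]]
contact_force: [4.0, -0.9, -2.4]
gripper_width: 11.1
grasp_force: 14.0
```

```bash
cat > st.py <<'E'
import numpy as np
from plant import sense
s=sense();p=np.array(s["eef_pos"]);f=np.array(s["contact_force"])
cx=np.array([.990,-.139,0]);H=np.array([382.9,-330.5,0])+177*cx;H[2]=47.3
r=p-H;u=r@cx;print("t",s["time"],"pos",p.round(1),"theta",np.degrees(np.arctan2(r[2],-u)).round(1),"rad",np.hypot(u,r[2]).round(1),
"F case x,z",(f@cx).round(1),f[2].round(1),"fy",(f@[.139,.99,0]).round(1),"w",round(s["gripper_width"],1),"g",s["grasp_force"])
th=np.arctan2(r[2],-u);t=np.array([-u,0,r[2]])/np.hypot(u,r[2])
print("F tangential(opening+)",((f@cx)*np.sin(th)+f[2]*np.cos(th)).round(2),"radial(out)",(-(f@cx)*np.cos(th)+f[2]*np.sin(th)).round(2))
E
python3 st.py
```

```text
t 6.25 pos [ 385.7 -330.8   78.7] theta 10.2 rad 176.9 F case x,z 4.1 -2.4 fy -0.3 w 11.1 g 13.993846625089645
F tangential(opening+) -1.66 radial(out) -4.42
```

Call:
move_arm([
  {"jaw": 5, "linear": [0, 0.019, -0.061], "twist": 0},
  {"jaw": 5, "linear": [0, 0.034, -0.121], "twist": 0},
  {"jaw": 5, "linear": [0, 0.053, -0.179], "twist": 0},
  {"jaw": 5, "linear": [0, 0.075, -0.237], "twist": 0},
  {"jaw": 5, "linear": [0, 0.099, -0.294], "twist": 0},
])

```text
time: 6.75
eef_pos: [399.0, -332.4, 122.0]
eef_rot: [[0.14, 0.99, -0.002], [0.99, -0.14, 0.0], [0.0, -0.002, -1.0]]
contact_force: [-3.2, -3.8, -0.9]
gripper_width: 11.1
grasp_force: 14.0
```

```bash
python3 st.py
```

```text
t 6.75 pos [ 399.  -332.4  122. ] theta 24.9 rad 177.2 F case x,z -2.7 -0.9 fy -4.2 w 11.1 g 14.011308699846268
F tangential(opening+) -1.91 radial(out) 2.06
```

Call:
move_arm([
  {"jaw": 5, "linear": [0, 0.028, -0.055], "twist": 0},
  {"jaw": 5, "linear": [0, 0.058, -0.109], "twist": 0},
  {"jaw": 5, "linear": [0, 0.091, -0.161], "twist": 0},
  {"jaw": 5, "linear": [0, 0.127, -0.211], "twist": 0},
  {"jaw": 5, "linear": [0, 0.166, -0.26], "twist": 0},
])

```text
time: 7.25
eef_pos: [422.4, -335.5, 161.3]
eef_rot: [[0.139, 0.99, -0.005], [0.99, -0.139, 0.001], [0.001, -0.005, -1.0]]
contact_force: [-10.0, -1.0, 4.3]
gripper_width: 11.5
grasp_force: 14.0
```

```bash
python3 st.py
```

```text
t 7.25 pos [ 422.4 -335.5  161.3] theta 39.8 rad 178.3 F case x,z -9.8 4.3 fy -2.4 w 11.5 g 14.00954782962799
F tangential(opening+) -2.99 radial(out) 10.24
```

Call:
move_arm([
  {"jaw": 5, "linear": [0, -0.013, -0.011], "twist": 0},
  {"jaw": 5, "linear": [0, -0.013, -0.011], "twist": 0},
  {"jaw": 5, "linear": [0, -0.013, -0.011], "twist": 0},
])

```text
time: 7.55
eef_pos: [422.6, -335.6, 161.8]
eef_rot: [[0.14, 0.99, 0.001], [0.99, -0.14, -0.0], [-0.0, 0.001, -1.0]]
contact_force: [3.1, -4.0, -4.6]
gripper_width: 11.2
grasp_force: 14.0
```

```bash
python3 st.py
```

```text
t 7.55 pos [ 422.6 -335.6  161.8] theta 39.9 rad 178.5 F case x,z 3.6 -4.6 fy -3.5 w 11.2 g 14.0016970038414
F tangential(opening+) -1.18 radial(out) -5.7
```

Call:
move_arm([
  {"jaw": 5, "linear": [0, 0.038, -0.035], "twist": 0},
  {"jaw": 5, "linear": [0, 0.073, -0.073], "twist": 0},
  {"jaw": 5, "linear": [0, 0.111, -0.108], "twist": 0},
  {"jaw": 5, "linear": [0, 0.157, -0.149], "twist": 0},
  {"jaw": 5, "linear": [0, 0.157, -0.149], "twist": 0},
])

```text
time: 8.05
eef_pos: [446.1, -338.8, 186.5]
eef_rot: [[0.139, 0.99, -0.001], [0.99, -0.139, 0.0], [-0.0, -0.001, -1.0]]
contact_force: [-5.5, 0.5, 5.3]
gripper_width: 12.0
grasp_force: 14.0
```

```bash
python3 st.py
```

```text
t 8.05 pos [ 446.1 -338.8  186.5] theta 50.9 rad 179.4 F case x,z -5.5 5.3 fy -0.2 w 12.0 g 13.997812718153
F tangential(opening+) -0.9 radial(out) 7.62
```

Call:
move_arm([
  {"jaw": 5, "linear": [0, -0.005, 0.006], "twist": 0},
  {"jaw": 5, "linear": [0, 0.035, -0.039], "twist": 0},
  {"jaw": 5, "linear": [0, 0.076, -0.069], "twist": 0},
  {"jaw": 5, "linear": [0, 0.119, -0.098], "twist": 0},
  {"jaw": 5, "linear": [0, 0.119, -0.098], "twist": 0},
], newtons=20)

```text
time: 8.55
eef_pos: [464.3, -341.2, 200.5]
eef_rot: [[0.139, 0.99, 0.001], [0.99, -0.139, -0.0], [0.0, 0.001, -1.0]]
contact_force: [-5.5, 1.4, 6.0]
gripper_width: 11.4
grasp_force: 20.0
```

```bash
python3 st.py
```

```text
t 8.55 pos [ 464.3 -341.2  200.5] theta 58.3 rad 180.2 F case x,z -5.6 6.0 fy 0.6 w 11.4 g 20.002182126045227
F tangential(opening+) -1.63 radial(out) 8.03
```

```bash
cat > st.py <<'E'
import numpy as np
from plant import sense,camera
cx=np.array([.990,-.139,0]);H=np.array([382.9,-330.5,0])+179*cx;H[2]=52
P=[];F=[]
for i in range(6):
    s=sense();P.append(s["eef_pos"]);F.append(s["contact_force"]);camera("side")
p=np.mean(P,0);f=np.mean(F,0)
r=p-H;u=-(r@cx);th=np.arctan2(r[2],u)
print("t",round(s["time"],2),"u",round(177-u+2,1),"pos",p.round(1),"theta",np.degrees(th).round(1),"byx",np.degrees(np.arccos(u/177)).round(1),"rad",np.hypot(u,r[2]).round(1),"w",round(s["gripper_width"],1))
fx=np.array(F)@cx;fz=np.array(F)[:,2];T=fx*np.sin(th)+fz*np.cos(th);R=-fx*np.cos(th)+fz*np.sin(th)
print("tang(+open)",T.mean().round(2),"sd",T.std().round(2),"radial out",R.mean().round(2),"fx,fz",fx.mean().round(1),fz.mean().round(1))
E
python3 st.py
```

```text
t 8.8 u 81.4 pos [ 463.6 -341.1  200. ] theta 56.6 byx 56.6 rad 177.3 w 11.2
tang(+open) -1.55 sd 0.36 radial out 7.62 fx,fz -5.5 5.5
```

Call:
move_arm([
  {"jaw": 5, "linear": [0, -0.005, -0.008], "twist": 0},
  {"jaw": 5, "linear": [0, -0.005, -0.008], "twist": 0},
])

```text
time: 9.05
eef_pos: [462.8, -341.0, 199.7]
eef_rot: [[0.14, 0.99, 0.001], [0.99, -0.14, 0.0], [0.001, 0.0, -1.0]]
contact_force: [-0.5, -1.4, -2.2]
gripper_width: 11.1
grasp_force: 20.0
```

```bash
python3 st.py
```

```text
t 9.3 u 80.6 pos [ 462.8 -341.   199.7] theta 56.3 byx 56.2 rad 177.4 w 11.3
tang(+open) -1.58 sd 0.5 radial out -3.88 fx,fz 0.8 -4.1
```

Call:
move_arm([
  {"jaw": 5, "linear": [0, 0.015, -0.009], "twist": 0},
  {"jaw": 5, "linear": [0, 0.03, -0.018], "twist": 0},
  {"jaw": 5, "linear": [0, 0.045, -0.026], "twist": 0},
  {"jaw": 5, "linear": [0, 0.045, -0.026], "twist": 0},
])

```text
time: 9.75
eef_pos: [469.7, -342.0, 204.3]
eef_rot: [[0.139, 0.99, 0.0], [0.99, -0.139, 0.0], [0.001, 0.0, -1.0]]
contact_force: [3.0, -0.2, -7.1]
gripper_width: 11.0
grasp_force: 20.0
```

```bash
python3 st.py
```

```text
t 10.0 u 87.3 pos [ 469.4 -341.9  204.1] theta 58.9 byx 58.8 rad 177.6 w 11.2
tang(+open) -1.35 sd 0.35 radial out -6.77 fx,fz 2.3 -6.5
```

Call:
move_arm([
  {"jaw": 5, "linear": [0, 0.016, -0.007], "twist": 0},
  {"jaw": 5, "linear": [0, 0.032, -0.014], "twist": 0},
  {"jaw": 5, "linear": [0, 0.048, -0.02], "twist": 0},
  {"jaw": 5, "linear": [0, 0.048, -0.02], "twist": 0},
])

```text
time: 10.45
eef_pos: [476.6, -343.0, 208.2]
eef_rot: [[0.139, 0.99, 0.0], [0.99, -0.139, 0.0], [0.0, 0.0, -1.0]]
contact_force: [-2.0, 4.9, 1.1]
gripper_width: 11.2
grasp_force: 20.0
```

```bash
python3 st.py
```

```text
t 10.7 u 94.4 pos [ 476.4 -343.   208.1] theta 61.5 byx 61.4 rad 177.6 w 11.2
tang(+open) -1.39 sd 0.39 radial out 2.99 fx,fz -2.6 2.0
```

Call:
move_arm([
  {"jaw": 5, "linear": [0, 0.015, -0.008], "twist": 0},
  {"jaw": 5, "linear": [0, 0.03, -0.016], "twist": 0},
  {"jaw": 5, "linear": [0, 0.045, -0.025], "twist": 0},
  {"jaw": 5, "linear": [0, 0.045, -0.025], "twist": 0},
])

```text
time: 11.15
eef_pos: [483.2, -343.9, 211.8]
eef_rot: [[0.139, 0.99, 0.0], [0.99, -0.139, 0.0], [0.0, 0.0, -1.0]]
contact_force: [-2.4, 4.9, 2.1]
gripper_width: 11.6
grasp_force: 20.0
```

```bash
python3 st.py
```

```text
t 11.4 u 101.2 pos [ 483.1 -343.9  211.8] theta 64.0 byx 63.9 rad 177.7 w 11.3
tang(+open) -1.67 sd 0.43 radial out 3.39 fx,fz -3.0 2.3
```

Call:
move_arm([
  {"jaw": 5, "linear": [0, 0.012, -0.006], "twist": 0},
  {"jaw": 5, "linear": [0, 0.024, -0.012], "twist": 0},
  {"jaw": 5, "linear": [0, 0.037, -0.018], "twist": 0},
  {"jaw": 5, "linear": [0, 0.037, -0.018], "twist": 0},
])

```text
time: 11.85
eef_pos: [488.5, -344.6, 214.4]
eef_rot: [[0.14, 0.99, -0.0], [0.99, -0.14, 0.0], [0.0, -0.0, -1.0]]
contact_force: [-2.1, 5.0, 2.3]
gripper_width: 11.4
grasp_force: 20.0
```

```bash
python3 st.py
```

```text
t 12.1 u 106.5 pos [ 488.4 -344.6  214.4] theta 66.0 byx 65.8 rad 177.8 w 11.5
tang(+open) -1.97 sd 0.4 radial out 3.26 fx,fz -3.1 2.2
```

Call:
move_arm([
  {"jaw": 5, "linear": [0, 0.012, -0.006], "twist": 0},
  {"jaw": 5, "linear": [0, 0.024, -0.012], "twist": 0},
  {"jaw": 5, "linear": [0, 0.037, -0.017], "twist": 0},
  {"jaw": 5, "linear": [0, 0.037, -0.017], "twist": 0},
])

```text
time: 12.55
eef_pos: [493.4, -345.3, 216.7]
eef_rot: [[0.14, 0.99, -0.002], [0.99, -0.14, 0.001], [0.001, -0.002, -1.0]]
contact_force: [-4.1, 5.3, 2.1]
gripper_width: 11.3
grasp_force: 20.0
```

```bash
python3 st.py
```

```text
t 12.8 u 111.5 pos [ 493.3 -345.3  216.6] theta 67.7 byx 67.6 rad 177.9 w 11.4
tang(+open) -3.64 sd 0.5 radial out 3.98 fx,fz -4.9 2.3
```

Call:
move_arm([
  {"jaw": 5, "linear": [0, 0.01, -0.004], "twist": 0},
  {"jaw": 5, "linear": [0, 0.02, -0.008], "twist": 0},
  {"jaw": 5, "linear": [0, 0.032, -0.013], "twist": 0},
  {"jaw": 5, "linear": [0, 0.032, -0.013], "twist": 0},
])

```text
time: 13.25
eef_pos: [497.7, -345.9, 218.5]
eef_rot: [[0.14, 0.99, -0.003], [0.99, -0.14, 0.001], [0.001, -0.003, -1.0]]
contact_force: [-5.7, 6.1, 1.6]
gripper_width: 11.0
grasp_force: 20.0
```

```bash
python3 st.py; python3 - <<'E'
from plant import camera
import cv2
c=camera("side")["color"][140:290,200:370,::-1];cv2.imwrite("pics/press.png",cv2.resize(c,None,fx=4,fy=4,interpolation=cv2.INTER_CUBIC))
E
```

```text
t 13.5 u 115.8 pos [ 497.6 -345.9  218.4] theta 69.2 byx 69.1 rad 178.0 w 11.2
tang(+open) -4.75 sd 0.37 radial out 4.06 fx,fz -5.9 2.1
```

View pics/press.png

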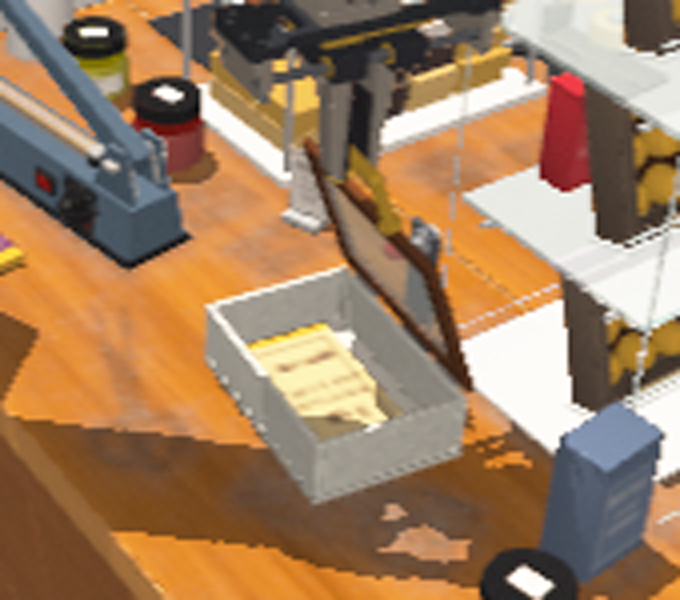

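The lid's back rests on the plunger at about (425,240) in the crop. The tangential force grew by about 3.5 N, with the slope expected of the spring. Next I'll ease back down.

Call:
move_arm([
  {"jaw": 5, "linear": [0.004, -0.042, 0.017], "twist": 0},
  {"jaw": 5, "linear": [0.004, -0.098, 0.043], "twist": 0},
  {"jaw": 5, "linear": [0.004, -0.153, 0.071], "twist": 0},
  {"jaw": 5, "linear": [0.004, -0.206, 0.103], "twist": 0},
  {"jaw": 5, "linear": [0.004, -0.257, 0.137], "twist": 0},
])

```text
time: 14.1
eef_pos: [459.9, -340.8, 197.9]
eef_rot: [[0.14, 0.99, 0.0], [0.99, -0.14, -0.001], [-0.001, 0.0, -1.0]]
contact_force: [-2.7, 2.6, 4.3]
gripper_width: 11.2
grasp_force: 20.0
```

```bash
python3 st.py
```

```text
t 14.35 u 77.2 pos [ 459.4 -340.7  197.4] theta 55.0 byx 54.9 rad 177.5 w 11.3
tang(+open) -0.67 sd 0.51 radial out 6.6 fx,fz -4.3 5.0
```

Call:
move_arm([
  {"jaw": 5, "linear": [0, -0.037, 0.02], "twist": 0},
  {"jaw": 5, "linear": [0, -0.069, 0.045], "twist": 0},
  {"jaw": 5, "linear": [0, -0.101, 0.072], "twist": 0},
  {"jaw": 5, "linear": [0, -0.131, 0.1], "twist": 0},
  {"jaw": 5, "linear": [0, -0.131, 0.1], "twist": 0},
])

```text
time: 14.9
eef_pos: [440.4, -338.0, 181.7]
eef_rot: [[0.14, 0.99, -0.001], [0.99, -0.14, -0.0], [-0.0, -0.001, -1.0]]
contact_force: [-1.1, -2.6, -1.7]
gripper_width: 11.4
grasp_force: 20.0
```

```bash
python3 st.py; python3 - <<'E'
from plant import camera
import numpy as np,cv2
c=camera("side");np.savez("side3.npz",**c)
cv2.imwrite("pics/s47.png",cv2.resize(c["color"][165:285,215:345,::-1],None,fx=5,fy=5,interpolation=cv2.INTER_CUBIC))
E
```

```text
t 15.15 u 58.7 pos [ 441.1 -338.   182.3] theta 47.3 byx 47.2 rad 177.3 w 11.2
tang(+open) -0.69 sd 0.53 radial out -1.62 fx,fz 0.6 -1.7
```

View pics/s47.png

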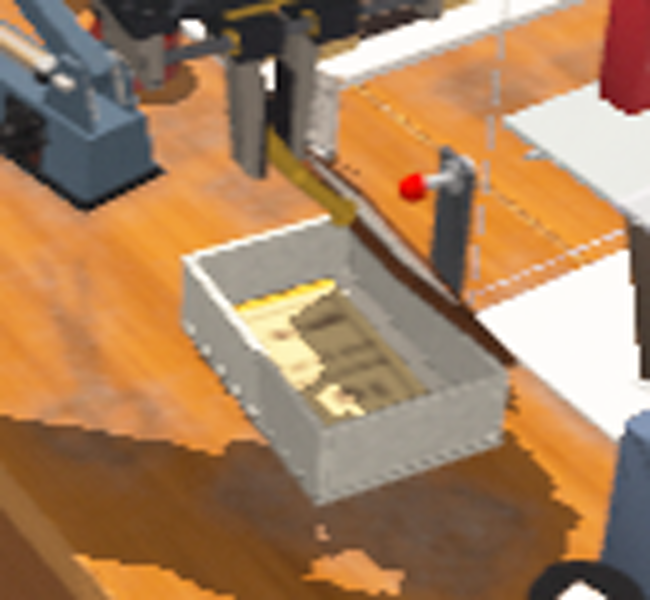

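From this camera the lid is nearly edge-on, so its angle can't be read well here. I'll confirm it by fitting a circle of radius 177 to the settled arc points.

```bash
python3 - <<'E'
import numpy as np
from scipy.optimize import least_squares as ls
A=np.array([(80.6,199.7),(87.3,204.1),(94.4,208.1),(101.2,211.8),(106.5,214.4),(111.5,216.6),(115.8,218.4),(77.2,197.4),(58.7,182.3)])
B=np.vstack([A,[(40,161.8),(63.7,186.5),(16.2,122.),(2.8,78.7)]])
for P in(A,B,B[:-2]):
    f=lambda c:np.hypot(P[:,0]-c[0],P[:,1]-c[1])-177
    r=ls(f,[179,52]);c=r.x;print(c,r.fun.round(2),"theta now",np.degrees(np.arctan2(182.3-c[1],c[0]-58.7)))
E
```

```text
[180.1480512   53.41722624] [-0.06 -0.01 -0.14 -0.03  0.03  0.03  0.09  0.    0.09] theta now 46.70116102881202
[178.6689248   52.50395664] [-0.13  0.   -0.05  0.13  0.25  0.31  0.41 -0.11 -0.25 -0.44 -0.44 -0.29
  0.81] theta now 47.25316682625674
[180.05064684  53.35396801] [-0.06 -0.01 -0.13 -0.02  0.05  0.05  0.11 -0.    0.07  0.13 -0.18] theta now 46.73813735289694
```

Call:
move_arm([
  {"jaw": 5, "linear": [0, -0.013, 0.0125], "twist": 0},
  {"jaw": 5, "linear": [0, -0.026, 0.025], "twist": 0},
  {"jaw": 5, "linear": [0, -0.026, 0.025], "twist": 0},
  {"jaw": 5, "linear": [0, -0.026, 0.025], "twist": 0},
])

```text
time: 15.65
eef_pos: [437.4, -337.5, 179.0]
eef_rot: [[0.14, 0.99, 0.0], [0.99, -0.14, -0.001], [-0.001, 0.001, -1.0]]
contact_force: [0.8, -4.8, -1.4]
gripper_width: 11.1
grasp_force: 20.0
```

```bash
sed -i 's/179\*cx;H\[2\]=52/180*cx;H[2]=53.3/;s/177-u+2/180-u/' st.py; python3 st.py
```

```text
t 15.9 u 55.1 pos [ 437.5 -337.5  179.1] theta 45.2 byx 45.1 rad 177.2 w 11.4
tang(+open) -0.35 sd 0.39 radial out -2.09 fx,fz 1.2 -1.7
```

Call:
move_arm([
  {"jaw": 5, "linear": [0, -0.004, 0.004], "twist": 0},
  {"jaw": 5, "linear": [0, -0.004, 0.004], "twist": 0},
  {"jaw": 5, "linear": [0, -0.004, 0.004], "twist": 0},
  {"jaw": 5, "linear": [0, -0.004, 0.004], "twist": 0},
  {"jaw": 5, "linear": [0, -0.004, 0.004], "twist": 0},
])

```text
time: 16.45
eef_pos: [436.8, -337.3, 178.5]
eef_rot: [[0.14, 0.99, 0.0], [0.99, -0.14, -0.001], [-0.001, 0.0, -1.0]]
contact_force: [1.0, -5.3, -2.5]
gripper_width: 10.9
grasp_force: 20.0
```

```bash
python3 st.py; python3 -c "
from plant import job_done;print(job_done())"
```

```text
t 16.7 u 54.4 pos [ 436.8 -337.4  178.4] theta 44.9 byx 44.8 rad 177.3 w 11.4
tang(+open) -0.18 sd 0.48 radial out -2.4 fx,fz 1.6 -1.8
the job is handed in; nothing more can be done
None
```

I raised the lid until it pressed the stop (contact near 66°, about 3.5 N extra at the handle at 69°), eased it back to about 45° by the arm's measured pose, and handed the job in with the fingers still holding it.

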